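# Charge a mill jar with grinding balls and close it

### The arm

A 6-joint arm with a two-finger parallel gripper is mounted at the origin on a cart in front of the work surface, level with it; the furniture and walls round the work are solid. World frame = base frame: x ahead of the robot, y to its left, z up, the work surface at z = 0. Lengths are in m, angles in degrees, forces in N, time in s.
With the tool pointing down it reaches from about 0.4 to 0.825 m from the base axis. Payload 7 kg.
Tool frame: the origin (TCP) lies midway between the tips of the shut fingers; the grasp point (between the pads) lies 19 mm behind it; z points along the fingers, y is the line along which they close (so a half turn about z gives the same grasp; the last joint's range is limited). The gripper opens to 88 mm and grips with 3 to 60 N. Pads are 19 mm wide; open, the fingers measure 130 mm over their backs; the gripper's body (78 mm by 193 mm) begins 47 mm behind the grasp point.
Start: joints at [-52.363, 20.546, 0.682, 0, -70.136, -16.507], TCP at [0.243, -0.63, 0.227] pointing down, gripper open.
Joint ranges: [-176.03, 176.03], [-82.01, 121.73], [-58.28, 71.71], [-173.87, 95.51], [-174.79, -0.11], [-173.66, 173.66]. Speed limits (degrees/s): [136.94, 136.94, 172.46, 180, 180, 180].

### API

Orientations are given as a 3x3 rotation matrix whose columns are the frame's x, y, z axes.
In Python, from rig import robot gives the robot as it stands. Calls block until the motion is done:
- robot.goto(position, orientation): joint-space move of the TCP to a pose.
- robot.servo_line(position, ori=None, speed=0.15): straight line of the TCP; ori=None keeps the orientation; speed is the mean speed in m/s.
- robot.movej(angles): joint-space move.
- robot.move_gripper(opening): opening from 0.0 (shut) to 1.0 (fully open); the grip force is fixed at half the most; returns when the fingers have stopped.
- robot.dwell(seconds).
- robot.ik(position, orientation): joint angles nearest the present ones, or None.
- robot.grab_frame(name): name is "scene" or "top" or "wrist"; returns (picture, depth): 384x512x3 uint8, red, green, blue; 384x512 float32, m along the optical axis (not along the pixel's ray), 0 where there is no reading.
- robot.camera_info(name): a dict with "vfov" (degrees; the focal length in pixels is half the picture's height over the tangent of half this angle, whatever the lens; pixels are square), "cx", "cy" (the principal point, pixels), "view" (4x4, takes a point from world to camera coordinates); the wrist camera has in their place "T_tool_cam" (4x4, takes a point from camera to tool coordinates, whose origin is the TCP and whose axes are the flange's). Camera axes: x right, y down, z forward; pixel columns grow to the right and rows downward; lengths in m; the calibration is good to about 2 mm. A picture is of the moment at which its call begins: read the wrist's pose just before it. camera_info takes no time and is no camera call.
A pose or a line that the arm cannot do raises robot.Unreachable and nothing moves.
- robot.job_done(): hands the job in; it is judged then, once.
Readings, each from a call of its own:
- robot.read_t(): time.
- robot.read_qpos(): joint angles.
- robot.read_qvel(): joint speeds.
- robot.read_effort(): joint torques, N m.
- robot.read_position(): TCP position.
- robot.read_tcp_rot(): TCP orientation.
- robot.read_force(): force on the tool from outside, world axes, zero at the start.
- robot.read_ft_torque(): the same for the moment, N m.
- robot.read_grip_width(): opening from 0.0 (shut) to 1.0 (fully open).
- robot.read_finger_force(): force on a finger pad.
Only numpy, scipy, OpenCV 4.12 (cv2) and the standard library are available. Lean on these libraries where they do the work, as an engineer would, in place of code of your own. Each camera call takes 0.05 s, during which the arm holds its last target. There are 200 camera calls.

### The job

Pick up the loaded aluminium chute by its handle, hold its nose over the narrow mouth of the porcelain mill jar and tip it so that all four white grinding balls run into the jar; do not touch the clean balls with the gripper or let one fall on the bench. Stand the empty chute back on its feet on the bench, then close the jar with its tapered porcelain plug: lower it in, do not drop it, until it sits straight and fully home in the conical mouth. Leave the jar and the other things where they stand.

Things in the scene. Friction and masses are not known exactly. Their poses are not given: they have to be found in the camera images.
- chute: Plain aluminium chute, 0.26 kg, 200 mm long, 42 mm wide: straight trough, 36 mm wide inside, closed at the rear, open at the nose, with a black handle on top. Origin on the bench under mid-length; x from closed end to nose, z up, feet at z = 0, front feet at x = 46 to 58 mm. The floor rises 4 degrees to the nose. At the start x points to the robot's left within 25 degrees.
- chute_grip (a point): Middle of the chute's black handle, at x = -30, y = 0, z = 73 mm in the chute's frame, near its balance point when loaded. The handle is a level bar along the chute's x, 92 mm long, 16 mm wide, 20 mm high (z = 63 to 83 mm). The walls below it end at z = 44 to 51 mm.
- chute_nose (a point): Middle of the front edge of the chute's floor (its upper face), over which the balls leave: at x = 99, y = 0, z = 20 mm in the chute's frame.
- ball_1: White ceramic grinding ball, 30 mm across, 55 g; origin at its centre. First from the closed end of the chute at the start, the four in file and touching. Resists rolling a little: starts to run at a floor slope of about 5 to 10 degrees.
- ball_2: White ceramic grinding ball, 30 mm across, 55 g; origin at its centre. Second from the closed end of the chute at the start, the four in file and touching. Resists rolling a little: starts to run at a floor slope of about 5 to 10 degrees.
- ball_3: White ceramic grinding ball, 30 mm across, 55 g; origin at its centre. Third from the closed end of the chute at the start, the four in file and touching. Resists rolling a little: starts to run at a floor slope of about 5 to 10 degrees.
- ball_4: White ceramic grinding ball, 30 mm across, 55 g; origin at its centre. Fourth from the closed end of the chute at the start, the four in file and touching. Resists rolling a little: starts to run at a floor slope of about 5 to 10 degrees.
- mill_jar: White porcelain mill jar, 1.6 kg, loose on the bench, 130 mm high, 115 mm across with two black rubber bands: straight body to 86 mm, shoulder, narrow neck, flared conical mouth. Inner floor at 7 mm. Origin under its centre on the bench, z up.
- jar_mouth (a point): Centre of the jar's mouth in the plane of its rim, 130 mm above the bench. Rim 77 mm across outside; the conical opening is 67 mm across at the rim and narrows to 53 mm at the throat, 26 mm lower.
- jar_plug: Tapered white porcelain plug, 0.30 kg, 78 mm tall, standing on its narrow end: cone 52 mm across at the foot, 66 mm at 28 mm height; head disc 75 mm across up to 39 mm height; black upright round grip 28 mm across from 46 to 78 mm height. Origin at the centre of its foot, z up. Fully home the cone bears in the jar's mouth, origin 27 mm below the rim, head disc a few mm above the rim.
- plug_grip (a point): Middle of the plug's black round grip, on its axis, 64 mm above its foot.
- dropper_bottle: Brown dropper bottle with black teat, 35 mm wide, 112 mm tall, standing between the work; origin under its centre. Bystander.
- weight_500: Brass knob weight, 37 mm wide, 50 mm tall; origin under its centre. Bystander.
- scoop: Steel powder scoop, 152 mm long; origin under its centre. Bystander.
Things that resemble listed ones, but are neither listed nor needed, are in the scene too. What is shaped like the jar_plug but blue is not meant.

How it is judged (in metres and radians):
On the way, in this order (a step that is already met when the one before it is completed fails the run):
1. the loaded chute is held with its nose over the jar's mouth, all four balls still in it (horizontal distance between chute_nose and jar_mouth below 0.045 m and z of chute_nose in the frame of jar_mouth above -0.02 m and z of ball_1 in the frame of chute between 0.01 and 0.06 m and x of each of ball_1, ball_2, ball_3, ball_4 in the frame of chute below 0.105 m and height (world z) of each of ball_1, ball_2, ball_3, ball_4 above 0.11 m and z of ball_2 in the frame of chute between 0.01 and 0.06 m and z of ball_3 in the frame of chute between 0.01 and 0.06 m and z of ball_4 in the frame of chute between 0.01 and 0.06 m), for 0.1 s.
2. all four balls have run into the jar (z of ball_1 in the frame of mill_jar between 0.01 and 0.09 m and horizontal distance between each of ball_1, ball_2, ball_3, ball_4 and mill_jar below 0.05 m and z of ball_2 in the frame of mill_jar between 0.01 and 0.09 m and z of ball_3 in the frame of mill_jar between 0.01 and 0.09 m and z of ball_4 in the frame of mill_jar between 0.01 and 0.09 m and horizontal distance between chute_nose and jar_mouth below 0.08 m), for 0.2 s.
At the end, for the whole second after the job is handed in: All four balls lie inside the jar's body; the chute stands on its feet on the bench, upright (within 3 degrees) and at rest; the plug sits in the jar's mouth, centred within 4 mm, straight within 3 degrees and home within 3.5 mm of its seat, at rest; the jar stands upright (z of ball_1 in the frame of mill_jar between 0.01 and 0.09 m and horizontal distance between each of ball_1, ball_2, ball_3, ball_4 and mill_jar below 0.05 m and z of ball_2 in the frame of mill_jar between 0.01 and 0.09 m and z of ball_3 in the frame of mill_jar between 0.01 and 0.09 m and z of ball_4 in the frame of mill_jar between 0.01 and 0.09 m and height (world z) of chute between -0.004 and 0.006 m and angle between chute's own z axis and vertical below 0.06 rad and linear speed of each of chute, jar_plug below 0.02 m/s and horizontal distance between jar_plug and jar_mouth below 0.004 m and z of jar_plug in the frame of jar_mouth between -0.033 and -0.0235 m and angle between the z axis of jar_plug and the z axis of mill_jar, either way round below 0.06 rad and angle between mill_jar's own z axis and vertical below 0.03 rad); the robot touches nothing.
It fails at once if the gripper or arm touches a ball (contact force between any of the arm, the fingers and ball_1 above 0.3 N or contact force between any of the arm, the fingers and ball_2 above 0.3 N or contact force between any of the arm, the fingers and ball_3 above 0.3 N or contact force between any of the arm, the fingers and ball_4 above 0.3 N).
It fails at once if a ball falls on the bench or the floor (height (world z) of any of ball_1, ball_2, ball_3, ball_4 below 0.0178 m).
It fails at once if the jar is shoved by more than 30 mm or tipped (distance of mill_jar from where it was at the start of the episode above 0.03 m or angle between mill_jar's own z axis and vertical above 0.2 rad).
It fails at once if the plug is dropped or slammed into the mouth (faster than 0.4 m/s) (horizontal distance between jar_plug and jar_mouth below 0.025 m and z of jar_plug in the frame of jar_mouth below 0.008 m and linear speed of jar_plug above 0.4 m/s).
It fails at once if a bystander is moved by more than 30 mm (distance of any of dropper_bottle, weight_500, scoop from where it was at the start of the episode above 0.03 m).
It also fails if it takes over 67 s, if anything falls off the work surface, if the arm or the gripper's body presses on something with over 40 N, if the wrist force passes 120 N, or if a joint passes its speed limit or range.

## Working session

There is one attempt and no reset: what is moved stays moved. The work goes in short steps, each a Python script; the robot and the scene stay as the last script left them, time stands still between calls to the robot, and variables do not carry over. Pictures are saved under pics/ and viewed, at most 10 in all, crops included, and the job is handed in when it is done.

```bash
ls; mkdir -p pics
cat > h.py <<'E'
import numpy as np, cv2
from rig import robot
def snap(n):
    p,d=robot.grab_frame(n); return p,d,robot.camera_info(n)
def cloud(d,info,V=None):
    h,w=d.shape; f=h/2/np.tan(np.radians(info['vfov'])/2)
    u,v=np.meshgrid(np.arange(w),np.arange(h))
    P=np.stack([(u-info['cx'])/f*d,(v-info['cy'])/f*d,d],-1)
    T=np.linalg.inv(np.array(info['view'])) if V is None else V
    return P@T[:3,:3].T+T[:3,3]
E
python3 - <<'E'
from h import *
for n in ('top','scene'):
    p,d,i=snap(n); cv2.imwrite(f'pics/{n}0.png',cv2.resize(p[...,::-1],(800,600)));np.savez(f'{n}0.npz',p=p,d=d)
    W=cloud(d,i); np.savez(f'{n}0.npz',p=p,d=d,W=W); print(n,i['vfov'],i['cx'],i['cy'],np.round(i['view'],3).tolist(),(d==0).mean())
i=robot.camera_info('wrist');print(i)
E
```

```text
pics
top 54.642335549001686 250.857762392257 185.01960267521943 [[0.007, -1.0, -0.011, -0.063], [-0.988, -0.005, -0.152, 0.593], [0.152, 0.012, -0.988, 0.917], [0.0, 0.0, 0.0, 1.0]] 0.003957112630208333
scene 42.3864442394092 251.33257876605362 188.44933314088655 [[-0.635, -0.772, -0.01, 0.337], [-0.393, 0.335, -0.856, 0.311], [0.664, -0.54, -0.517, 0.9], [0.0, 0.0, 0.0, 1.0]] 0.004160563151041667
{'vfov': 59.51144906355158, 'cx': 258.41431773840253, 'cy': 194.3178711658052, 'T_tool_cam': array([[-2.18789555e-04, -9.51075768e-01, -3.08957660e-01,
         8.37435713e-02],
       [ 9.99999502e-01,  9.28524293e-05, -9.93984553e-04,
         2.94847167e-04],
       [ 9.74042092e-04, -3.08957723e-01,  9.51075274e-01,
        -1.58146024e-01],
       [ 0.00000000e+00,  0.00000000e+00,  0.00000000e+00,
         1.00000000e+00]])}
```

View pics/top0.png

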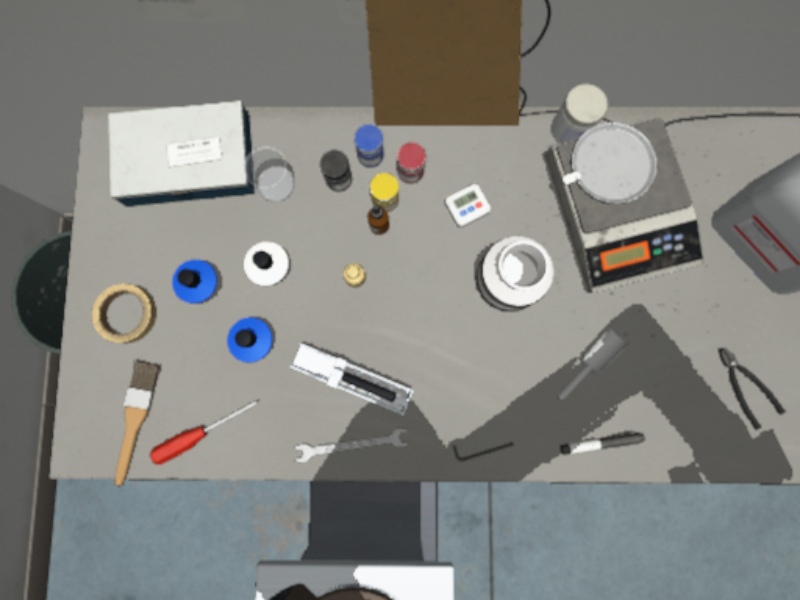

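View pics/scene0.png

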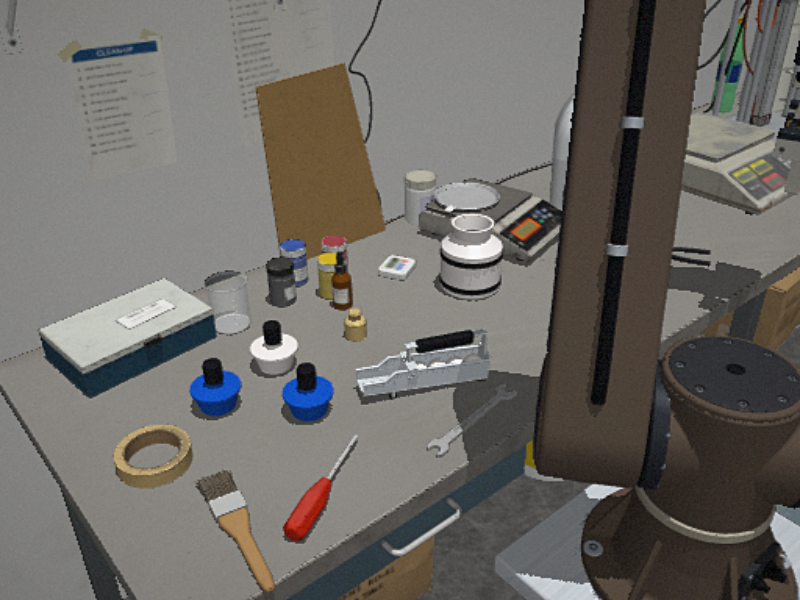

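The top view shows the chute from its nose at (302,358) to its closed end at (408,397), with the black handle around (370,380). The jar's mouth is at about (525,262). There are three plug-like things: white (266,263), blue (195,281) and blue (250,339). The white one is the jar_plug, because blue is excluded.

Run:
```python
from h import *
z=np.load('top0.npz');p,d,W=z['p'],z['d'],z['W']; s=512/800
def box(x0,y0,x1,y1):
    m=np.zeros(d.shape,bool); m[int(y0*s):int(y1*s),int(x0*s):int(x1*s)]=1; return m&(d>0)
V=p.max(-1)
ground=box(420,300,470,350); print('bench z',np.median(W[ground][:,2]),W[ground][:,2].std())
i=robot.camera_info('top');f=192/np.tan(np.radians(i['vfov'])/2);Ti=np.linalg.inv(i['view'])
def ray(uv,h):
    r=np.c_[(uv[:,0]-i['cx'])/f,(uv[:,1]-i['cy'])/f,np.ones(len(uv))]@Ti[:3,:3].T
    c=Ti[:3,3]; return c+r*((h-c[2])/r[:,2])[:,None]
def uv(m): y,x=np.nonzero(m); return np.c_[x,y].astype(float)
def mec(m,h,n):
    q=ray(uv(m),h)[:,:2].astype(np.float32); c,r=cv2.minEnclosingCircle(q); print(n,np.round(c,4),'d',round(2*r,4),len(q),'depth mean',np.round(W[m].mean(0),4))
# handle
m=box(290,335,420,415)&(W[...,2]>.06); q=ray(uv(m),.083)[:,:2].astype(np.float32)
print('handle',cv2.minAreaRect(q),len(q),np.round(W[m].mean(0),4),np.median(W[m][:,2]))
m=box(290,335,420,415)&(W[...,2]>.008)&(W[...,2]<.055); q=W[m][:,:2].astype(np.float32);print('chute',cv2.minAreaRect(q))
mec(box(470,225,560,315)&(abs(W[...,2]-.13)<.006),.13,'rim')
mec(box(235,235,295,290)&(abs(W[...,2]-.039)<.008)&(V>120),.039,'plug head')
mec(box(235,235,295,290)&(abs(W[...,2]-.078)<.008),.078,'plug grip')
for n,b in dict(bottle=(362,200,395,235),weight=(340,258,370,290),scoop=(550,325,630,400)).items():
    m=box(*b)&(W[...,2]>.01); print(n,np.round(W[m].min(0),3),np.round(W[m].max(0),3))
c=p[int(230*s):int(430*s),int(170*s):int(430*s)]; cv2.imwrite('pics/crop.png',cv2.resize(c[...,::-1],(780,600),interpolation=cv2.INTER_CUBIC))
```

```text
bench z 0.00029436816326355864 0.0018010221066533715
handle ((0.43375164270401, -0.02530001848936081), (0.1264190375804901, 0.016023442149162292), 67.93685150146484) 327 [ 0.4337 -0.0253  0.0813] 0.08173981752097814
chute ((0.44646239280700684, 0.008234456181526184), (0.20227819681167603, 0.04821266978979111), 67.6241683959961)
rim [ 0.618  -0.2585] d 0.0759 230 depth mean [ 0.6198 -0.2611  0.1293]
plug head [0.6368 0.1541] d 0.0751 493 depth mean [0.6353 0.1527 0.038 ]
plug grip [0.6369 0.1535] d 0.0289 97 depth mean [0.6365 0.154  0.0775]
bottle [ 0.696 -0.059  0.011] [ 0.748 -0.017  0.114]
weight [ 0.603 -0.012  0.011] [0.638 0.025 0.053]
scoop [ 0.417 -0.454  0.01 ] [ 0.536 -0.33   0.029]
```

View pics/crop.png

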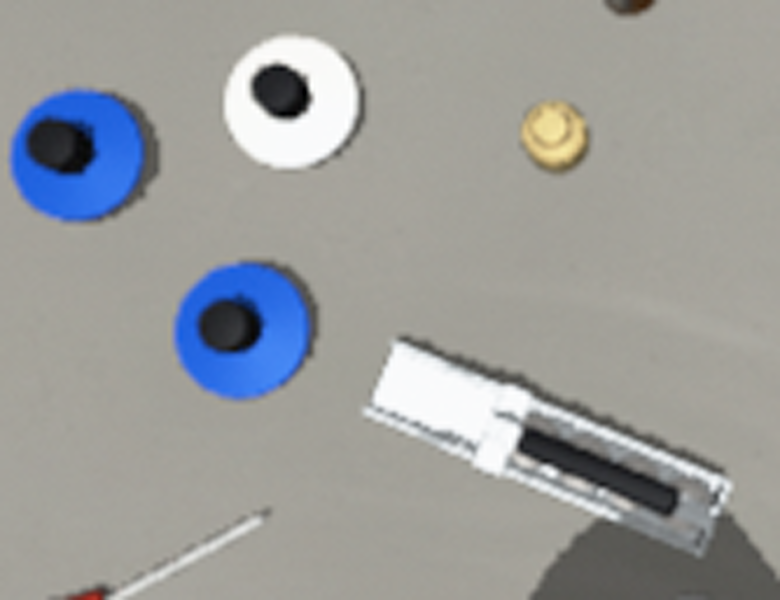

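The crop shows one white plug with a black grip at (292,102) and two blue look-alikes at (77,155) and (243,328). The white one is the one I want. The chute's nose points left, towards the upper left of the crop at (385,375), and its black handle runs from (520,440) to (680,500).

I'll move above the handle and refine its pose with the wrist camera.

```bash
cat >> h.py <<'E'
def Rz(a): a=np.radians(a); return np.array([[np.cos(a),-np.sin(a),0],[np.sin(a),np.cos(a),0],[0,0,1]])
def Ry(a): a=np.radians(a); return np.array([[np.cos(a),0,np.sin(a)],[0,1,0],[-np.sin(a),0,np.cos(a)]])
DOWN=np.diag([1.,-1,-1])          # tool x along object x, z down
FLIP=np.diag([-1.,-1,1])
def wristcloud():
    pos=np.array(robot.read_position());R=np.array(robot.read_tcp_rot())
    p,d,i=snap('wrist'); T=np.eye(4);T[:3,:3]=R;T[:3,3]=pos
    return p,d,cloud(d,i,T@i['T_tool_cam'])
E
python3 - <<'E'
from h import *
z=np.load('top0.npz');p,d,W=z['p'],z['d'],z['W']
def handle(p,W,d):
    m=(d>0)&(W[...,2]>.065)&(W[...,2]<.1)&(p.max(-1)<75)&(np.hypot(W[...,0]-.434,W[...,1]+.025)<.1)
    n,l,st,c=cv2.connectedComponentsWithStats(m.astype(np.uint8)); m=l==1+st[1:,4].argmax()
    q=W[m&(W[...,2]>.078)]; print('handle',cv2.minAreaRect(q[:,:2].astype(np.float32)),len(q),q.mean(0))
handle(p,W,d)
for yaw in (68,):
  for F in (np.eye(3),FLIP):
    q=robot.ik([.432,-.031,.2],Rz(yaw)@DOWN@F); print(q)
    for y2 in (-20,0,20,45):
      a=np.radians(y2); n=np.array([.618,-.2585,.15]); R=Rz(y2)@Ry(28); g=n+R@np.array([-.129,0,.037])
      print(y2,robot.ik(g,R@DOWN@F))
F=min((np.eye(3),FLIP),key=lambda F:abs(robot.ik([.432,-.031,.2],Rz(68)@DOWN@F)[5]))
robot.goto([.434,-.028,.25],Rz(68)@DOWN@F); print(F.diagonal(),robot.read_qpos(),robot.read_t())
p,d,W=wristcloud(); handle(p,W,d); np.savez('w1.npz',p=p,d=d,W=W); cv2.imwrite('pics/w1.png',p[...,::-1])
E
```

```text
handle ((0.4352949559688568, -0.024163272231817245), (0.08594665676355362, 0.013470374047756195), 67.48625946044922) 192 [ 0.43536222 -0.02431712  0.08261867]
[ 22.1809344   -1.77408253 -30.39507088   0.         -61.37901165
 135.8190656 ]
-20 [  -7.68502322   28.51006473   12.00970019   -5.85259262 -100.89466247
   77.97984529]
0 [ -5.39731059  28.0008103    7.68377575   2.55322858 -97.57012812
  95.1052276 ]
20 [ -3.46719263  26.66162865   2.18779075  10.77885631 -91.49916663
 111.25797724]
45 [ -1.80285556  24.06063453  -5.52689733  20.2743684  -80.99598229
 129.93004524]
[ 22.1809344   -1.77408253 -30.39507088   0.         -61.37901165
 -44.1809344 ]
-20 [  -7.68502322   28.51006473   12.00970019   -5.85259262 -100.89466247
 -102.02015471]
0 [ -5.39731059  28.0008103    7.68377575   2.55322858 -97.57012812
 -84.8947724 ]
20 [ -3.46719263  26.66162865   2.18779075  10.77885631 -91.49916663
 -68.74202276]
45 [ -1.80285556  24.06063453  -5.52689733  20.2743684  -80.99598229
 -50.06995476]
[-1. -1.  1.] [ 2.24184489e+01 -3.84133561e+00 -2.54968473e+01  4.76047918e-03
 -6.83582814e+01 -4.44696623e+01] 2.3583
handle ((0.43637287616729736, -0.023334529250860214), (0.08758536726236343, 0.014965489506721497), 68.41719055175781) 1212 [ 0.43558922 -0.02519847  0.08234532]
```

View pics/w1.png

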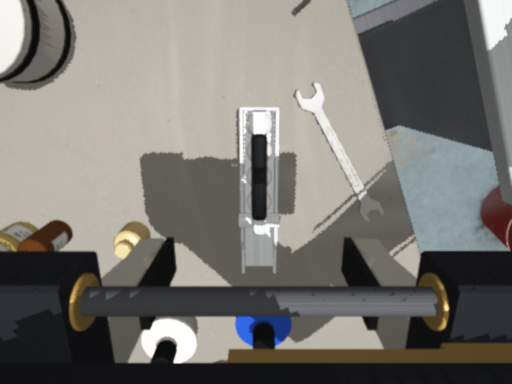

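The wrist view shows the handle from (260,135) to (260,218), nose pointing down the picture at (258,270). It agrees with the top view: centre (0.436, -0.0235), yaw 68°. Now I'll grasp and lift.

Run:
```python
from h import *
R=Rz(68)@DOWN@FLIP
robot.goto([.436,-.0237,.15],R); robot.servo_line([.436,-.0237,.057],R,.1); f0=robot.read_force()
robot.move_gripper(0); print('w',robot.read_grip_width(),robot.read_finger_force(),robot.read_position(),f0)
robot.servo_line([.436,-.0237,.087],R,.05); robot.dwell(.3); print(robot.read_force(),robot.read_t(),robot.read_ft_torque())
robot.servo_line([.436,-.0237,.215],R,.12)
p,d,W=wristcloud(); cv2.imwrite('pics/w2.png',p[...,::-1]); np.savez('w2.npz',p=p,d=d,W=W)
m=(d>0)&(W[...,2]>.13)&(np.hypot(W[...,0]-.436,W[...,1]+.024)<.15)
L=(W-np.array(robot.read_position()))@Rz(68)   # chute axes
for x in np.arange(-.07,.11,.02):
    s=m&(abs(L[...,0]-x)<.006)&(abs(L[...,1])<.024); print(round(x,2),s.sum(),np.round(np.percentile(L[s][:,2],[5,50,95]),4) if s.sum() else '')
```

```text
w 0.18396219558048296 29.99990075826645 [ 0.43589796 -0.02367873  0.05698594] [-0.33279009  0.06003926 -0.22656461]
[-0.5436817   0.11564525 -4.99430773] 6.15 [-0.03015541  0.02677646  0.05415945]
-0.07 960 [-0.0452 -0.0116  0.0219]
-0.05 2024 [-0.0499 -0.016   0.0231]
-0.03 14190 [-0.0156  0.0896  0.1035]
-0.01 4053 [-0.0332  0.0243  0.0704]
0.01 634 [-0.0467  0.0456  0.0564]
0.03 645 [0.0223 0.0254 0.0266]
0.05 154 [-0.0072 -0.0056 -0.0046]
0.07 92 [-0.0417 -0.0055 -0.0045]
0.09 4 [-0.0347 -0.0308 -0.0268]
```

View pics/w2.png

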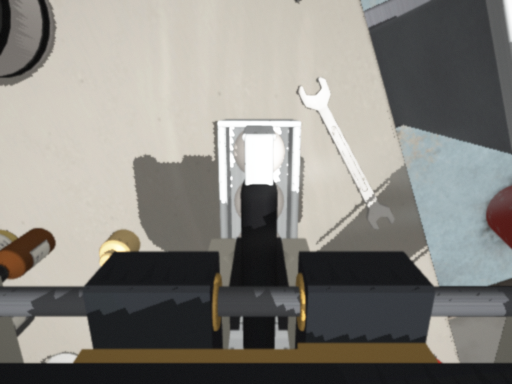

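The chute is held level: handle at (260,210), rear ball at (258,150), closed end at (258,122). The wrist load of 4.8 N matches a full load. Next I carry it with the nose slightly up to a point over the mouth, then tip slowly with the nose as pivot.

```bash
cat >> h.py <<'E'
def chute(nose,yaw,pitch):
    R=Rz(yaw)@Ry(pitch); return np.array(nose)+R@np.array([-.129,0,.037]), R@DOWN@FLIP
E
python3 - <<'E'
from h import *
Y=20; u=np.array([np.cos(np.radians(Y)),np.sin(np.radians(Y)),0]); M=np.array([.618,-.2585,.13])
n=M-.012*u
def go(off,up,pitch,sp,yaw=Y): 
    robot.servo_line(*chute(n+off*u+[0,0,up],yaw,pitch),speed=sp)
start=np.array([.436,-.0237,.235]); robot.servo_line(start,Rz(68)@Ry(-4)@DOWN@FLIP,.05)
go(-.05,.06,-4,.12); go(0,.025,-2,.05); robot.dwell(.2)
print(robot.read_t(),robot.read_force(),robot.read_position())
p,d,i=snap('top'); cv2.imwrite('pics/t2.png',cv2.resize(p[100:250,250:450,::-1],(800,600)))
E
```

```text
12.1667 [-0.1011435   0.81831028 -5.4154734 ] [ 0.48426087 -0.30726358  0.18770718]
```

View pics/t2.png

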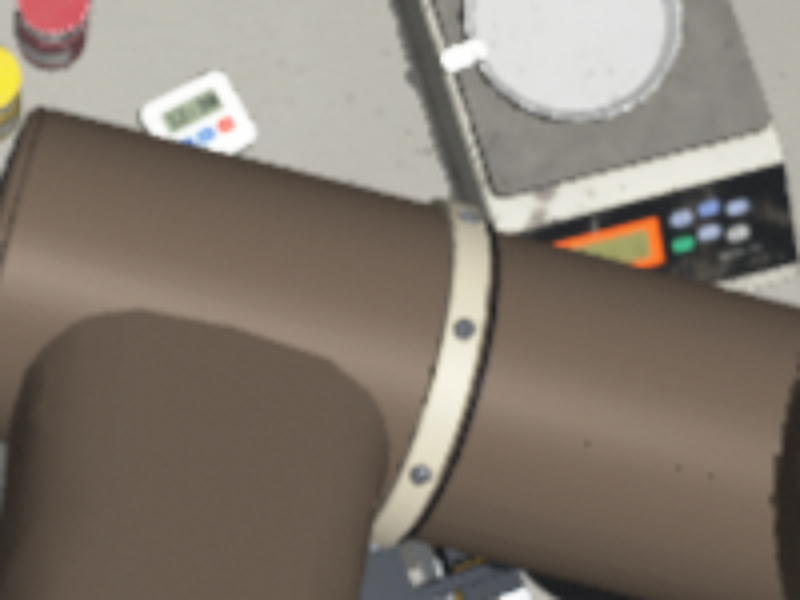

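The arm hides the jar in the top view, so I'll check in the scene view.

Run:
```python
from h import *
p,d,i=snap('scene'); cv2.imwrite('pics/s2.png',cv2.resize(p[90:240,230:430,::-1],(800,600)))
W=cloud(d,i); m=(d>0)&(np.hypot(W[...,0]-.618,W[...,1]+.2585)<.06)&(W[...,2]>.12)&(W[...,2]<.22)
y,x=np.nonzero(m); print((x.min()-230)*4,(x.max()-230)*4,(y.min()-90)*4,(y.max()-90)*4)
```

```text
236 380 144 240
```

View pics/s2.png

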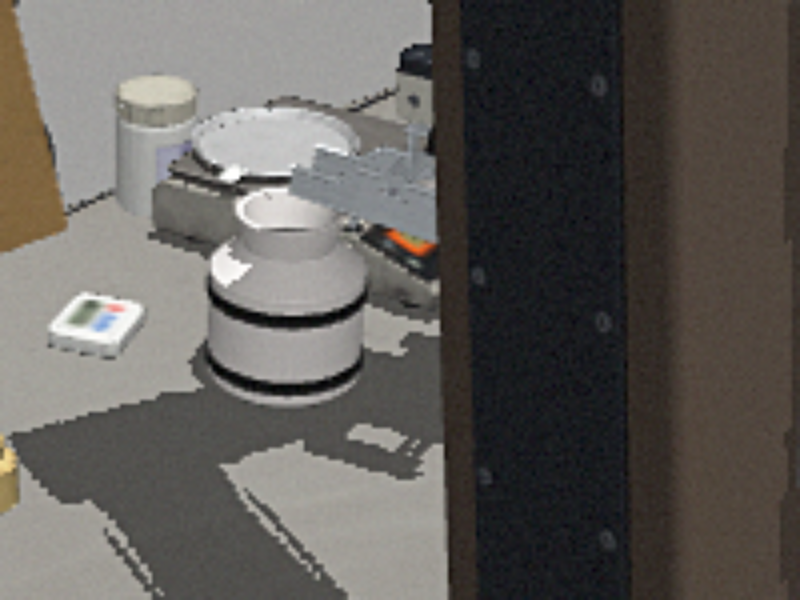

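The chute's nose at (292,190) is over the jar's mouth, which is centred at about (290,208), with the rim free below it. Tipping now.

Run:
```python
from h import *
Y=20; u=np.array([np.cos(np.radians(Y)),np.sin(np.radians(Y)),0]); M=np.array([.618,-.2585,.13]); n=M-.012*u
def go(up,pitch,sp): robot.servo_line(*chute(n+[0,0,up],Y,pitch),speed=sp)
go(.017,2,.03); go(.010,6,.015)
fz=[]
for a in range(8,31,2):
    t=robot.read_t(); go(.010,a,.007); F=robot.read_force(); print(a,round(robot.read_t()-t,2),np.round(F,2),np.round(robot.read_ft_torque(),2))
robot.dwell(.8); print(robot.read_force(),robot.read_t())
p,d,i=snap('scene'); cv2.imwrite('pics/s3.png',cv2.resize(p[90:240,230:430,::-1],(800,600)))
```

```text
8 0.82 [-0.55 -0.13 -5.17] [ 0.22 -0.5   0.01]
10 0.82 [-0.42 -0.12 -2.38] [ 0.25 -0.65 -0.01]
12 0.82 [-0.52 -0.7  -2.91] [ 0.31 -0.85 -0.06]
14 0.82 [-0.84 -0.86 -2.74] [ 0.37 -1.   -0.  ]
16 0.82 [-0.33  1.03 -2.23] [ 0.48 -1.11 -0.07]
18 0.82 [ 0.23  0.59 -3.72] [ 0.47 -1.26  0.02]
20 0.82 [-0.39  0.34 -2.63] [ 0.51 -1.42  0.01]
22 0.82 [ 0.15 -0.05 -2.76] [ 0.57 -1.51 -0.03]
24 0.82 [-0.59  0.88 -2.54] [ 0.6  -1.62 -0.04]
26 0.82 [ 0.2   0.43 -3.49] [ 0.68 -1.87  0.07]
28 0.82 [-0.56 -0.04 -2.45] [ 0.69 -1.92 -0.03]
30 0.82 [-0.54 -0.46 -3.28] [ 0.81 -2.08  0.03]
[ 0.71157553  0.37327247 -3.15891155] 23.5083
```

View pics/s3.png

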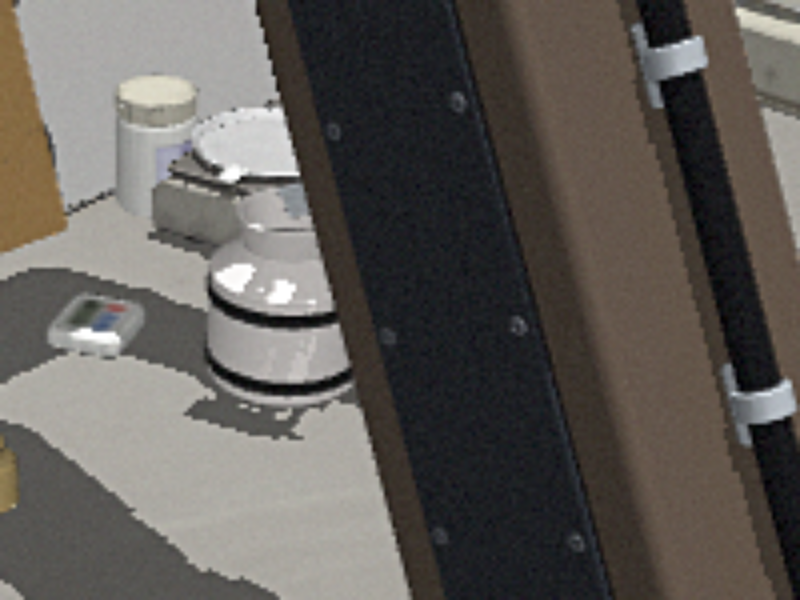

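The wrist load fell to about 2.8 N, the weight of the empty chute, and the jar (centre about (285,300)) stands upright with no ball beside it. I'll set the chute back where it was.

Run:
```python
from h import *
Y=20; u=np.array([np.cos(np.radians(Y)),np.sin(np.radians(Y)),0]); M=np.array([.618,-.2585,.13]); n=M-.012*u
robot.servo_line(*chute(n+[0,0,.06]-.02*u,Y,0),speed=.08)
R=Rz(68)@DOWN@FLIP
robot.servo_line([.436,-.0237,.2],R,.2); robot.servo_line([.436,-.0237,.07],R,.12)
f0=robot.read_force()[2]
for z in np.arange(.067,.0545,-.0015):
    robot.servo_line([.436,-.0237,z],R,.02); f=robot.read_force()[2]; print(round(z,4),round(f-f0,2),end=' ')
    if f-f0>2.2: break
robot.move_gripper(1.0); robot.servo_line([.436,-.0237,.16],R,.12); print(robot.read_t(),robot.read_grip_width())
P=[.6368,.154]; Rp=Rz(20)@DOWN@FLIP
robot.goto([P[0],P[1],.17],min((Rz(20)@DOWN,Rp),key=lambda r:abs(np.array(robot.ik([*P,.17],r))-robot.read_qpos()).max()))
print(robot.read_t(),robot.read_qpos())
p,d,i=snap('top'); W=cloud(d,i); np.savez('top3.npz',p=p,d=d,W=W); cv2.imwrite('pics/t3.png',cv2.resize(p[100:310,100:380,::-1],(800,600)))
m=(d>0)&(abs(W[...,2]-.13)<.006)&(np.hypot(W[...,0]-.618,W[...,1]+.2585)<.06)
f=192/np.tan(np.radians(i['vfov'])/2);T=np.linalg.inv(i['view']);y,x=np.nonzero(m)
r=np.c_[(x-i['cx'])/f,(y-i['cy'])/f,np.ones(len(x))]@T[:3,:3].T; q=T[:3,3]+r*((.13-T[2,3])/r[:,2])[:,None]
print('rim',cv2.minEnclosingCircle(q[:,:2].astype(np.float32)),len(q))
p,d,W=wristcloud(); np.savez('w3.npz',p=p,d=d,W=W)
m=(d>0)&(abs(W[...,2]-.078)<.006)&(np.hypot(W[...,0]-P[0],W[...,1]-P[1])<.03); print('grip',cv2.minEnclosingCircle(W[m][:,:2].astype(np.float32)),m.sum())
```

```text
0.067 0.84 0.0655 0.23 0.064 -0.8 0.0625 -0.47 0.061 -0.14 0.0595 -0.63 0.058 0.23 0.0565 7.88 31.5833 1.000564890323136
32.625 [ 3.06038054e+01  2.09115236e+01 -6.51475403e+00 -1.05877623e-02
 -6.26760866e+01 -1.00534887e+02]
rim ((0.618028998374939, -0.2584798038005829), 0.03793932497501373) 233
grip ((0.6397486925125122, 0.15453147888183594), 0.013978456147015095) 918
```

View pics/t3.png

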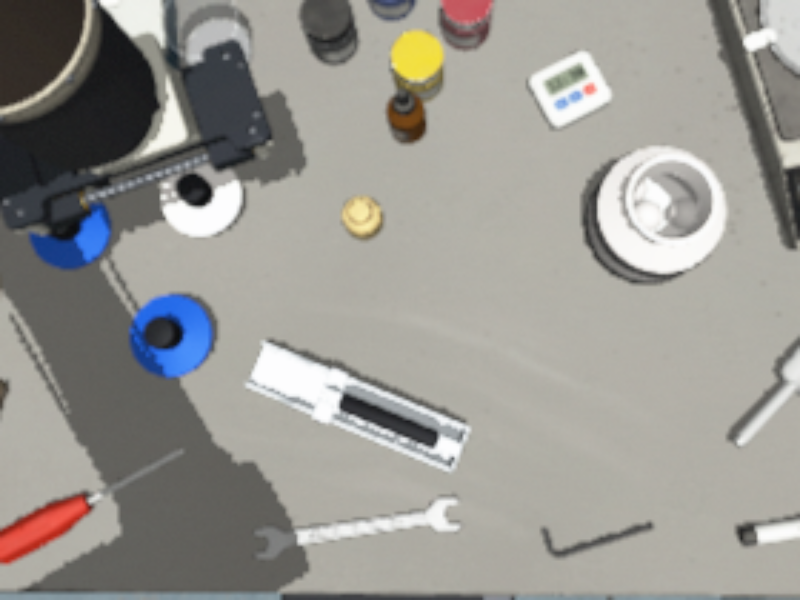

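The chute is back on its feet at (355,405), the balls show white inside the jar's mouth at (660,200), and the jar has not moved. The fingers are above the white plug at (202,195). Next I grasp the plug and insert it under force control.

Run:
```python
from h import *
R=np.array(robot.read_tcp_rot()); P=[.638,.1543]; J=[.618,-.2585]
robot.servo_line([*P,.049],R,.1); robot.move_gripper(0); print(robot.read_grip_width()*88)
robot.servo_line([*P,.07],R,.05); robot.servo_line([*P,.22],R,.15)
robot.servo_line([*J,.22],R,.2); robot.servo_line([*J,.185],R,.08); robot.dwell(.2)
f0=np.array(robot.read_force()); print(f0,robot.read_t()); z=.182
while z>.146:
    robot.servo_line([*J,z],R,.02); f=np.array(robot.read_force())-f0; print(round(z,4),np.round(f,1),end=' ')
    if f[2]>6: break
    z-=.0015 if z<.157 else .004
print(robot.read_t(),robot.read_position())
```

```text
27.320191144545234
[ 0.15820991  0.27339878 -3.59574154] 39.7833
0.182 [-1.3 -0.2 -0.3] 0.178 [-1.  1.  0.] 0.174 [-0.  -0.4 -0.3] 0.17 [-0.6 -0.3  1. ] 0.166 [ 0.1  0.1 -0.4] 0.162 [-0.2 -1.2 -0.2] 0.158 [-0.1 -0.7 -0.1] 0.154 [-0.1 -3.4 -0.6] 0.1525 [-0.6 -5.2  2.9] 0.151 [-1.4 -5.7  6.3] 43.0333 [ 0.61826661 -0.25918805  0.15196471]
```

Contact came at the expected home height (TCP 0.152). I'll release, back off and measure the seat.

Run:
```python
from h import *
R=np.array(robot.read_tcp_rot()); x,y,_=robot.read_position()
robot.move_gripper(1.0); robot.servo_line([x,y,.26],R,.12); robot.dwell(.3)
p,d,W=wristcloud()
r=np.hypot(W[...,0]-.618,W[...,1]+.2585)
h=W[(d>0)&(r<.045)&(abs(W[...,2]-.142)<.008)&(p.min(-1)>100)]; g=W[(d>0)&(r<.03)&(abs(W[...,2]-.181)<.008)]
A=np.c_[h[:,:2]-[.618,-.2585],np.ones(len(h))]; c=np.linalg.lstsq(A,h[:,2],rcond=None)[0]; print('disc plane',c,len(h))
print('grip z',np.median(g[:,2]),cv2.minEnclosingCircle(g[:,:2].astype(np.float32)),len(g))
robot.goto([.45,.2,.3],Rz(20)@DOWN@FLIP); robot.dwell(.3)
p,d,i=snap('scene'); cv2.imwrite('pics/s4.png',cv2.resize(p[90:300,190:390,::-1],(570,600)))
p,d,i=snap('top'); W=cloud(d,i); r=np.hypot(W[...,0]-.618,W[...,1]+.2585)
g=W[(d>0)&(r<.03)&(abs(W[...,2]-.181)<.01)]; h=W[(d>0)&(r<.045)&(abs(W[...,2]-.142)<.008)]
print('top: grip',g.mean(0),'disc',cv2.minEnclosingCircle(h[:,:2].astype(np.float32)),np.median(h[:,2]),robot.read_t())
```

```text
disc plane [ 1.18957978e-04 -6.31361760e-03  1.40859164e-01] 4276
grip z 0.1809109916273349 ((0.6199358701705933, -0.25858741998672485), 0.014082076959311962) 1042
top: grip [ 0.61737741 -0.25737477  0.18036816] disc ((0.6180109977722168, -0.2584705650806427), 0.03773496299982071) 0.14082477082130562 47.7333
```

View pics/s4.png

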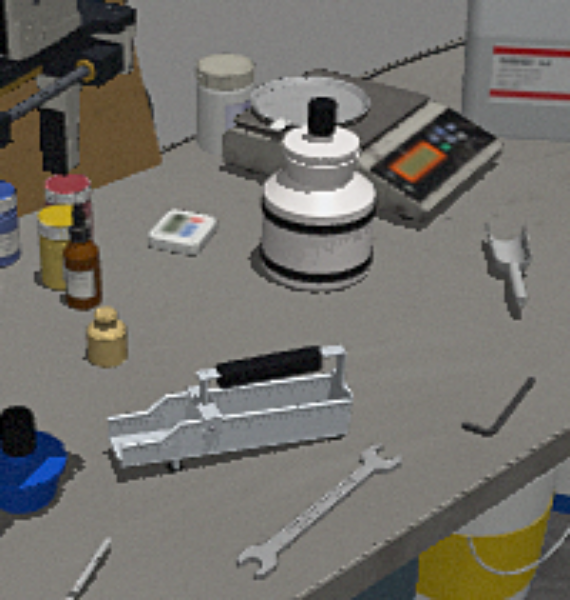

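The picture shows the plug straight and home in the jar (grip at (322,117)), the chute empty on its feet (230,410), and the bystanders in place. The measured disc tilt is under 0.4°, and the disc height puts the plug at its seat within about 1 mm.

```bash
python3 -c "
from rig import robot
print(robot.job_done())"
```

```text
the job is handed in; nothing more can be done
None
```

The job is handed in, with no verdict returned: all four balls are in the jar, the empty chute is back on its feet, and the plug is straight and within about 1 mm of its seat, at about 48 s of the 67 s allowed.

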